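# Pack a donor's sample tubes for the courier

### The arm

A 6-joint arm with a two-finger parallel gripper is mounted at the origin on the work surface. World frame = base frame: x ahead of the robot, y to its left, z up, the work surface at z = 0. Lengths are in mm, angles in rad, forces in N, time in s.
With the tool pointing down it reaches from about 275 to 750 mm from the base axis. Payload 10.2 kg.
Tool frame: the origin (TCP) lies on the centre line of the jaws, within the pads' length; the fingertips stand 17 mm ahead of it and the grasp point (between the pads) lies 2 mm behind it; z points along the fingers, y is the line along which they close (so a half turn about z gives the same grasp; the last joint's range is limited). The gripper opens to 85 mm and grips with 20 to 120 N. Pads are 22 mm wide; open, the fingers measure 114 mm over their backs; the gripper's body (76 mm by 85 mm) begins 54 mm behind the grasp point. The pads swing forward as they close: fully open they stand 13 mm farther back than shut.
Start: joints at [1.019, 0.313, 1.498, -0, 1.331, -0.223], TCP at [169.539, 496.878, 248.294] pointing down, gripper open.
Joint ranges: [-2.94, 2.94], [-0.97, 2.17], [0.19, 2.56], [-1.23, 4.37], [0.02, 3.11], [-2.88, 2.88]. Speed limits (rad/s): [2.39, 2.39, 3.01, 3.14, 3.14, 3.14].

### API

Orientations are given as a unit quaternion [w, x, y, z].
In Python, from rig import ctrl gives the robot as it stands. The module is installed in compiled form; this text tells all that it offers.
- The arm moves only by the shell command python3 -m jog 'ROWS' [FORCE]. ROWS is JSON, a list of rows, each an object with "delta_pos": the shift along the world's x, y, z in mm, a list of three; "angular": the turn, a rotation vector about the world's x, y, z in rad, a list of three; "fingers": the opening, from 0 (shut) to 1 (fully open). In form: [{"delta_pos": [tx, ty, tz], "angular": [rx, ry, rz], "fingers": fingers}, ...]. A call has 1 to 10 rows; each row is the pose to reach, as a shift and turn from the pose commanded when the call began; what a row does not reach only later rows make up. A row lasts 1/8 s, in which the tool goes at most 62.5 mm and 10.7 degrees, less where a joint would pass 70% of its speed; a pose out of reach is approached as far as the arm can. A call with a gripper value outside its range is refused whole. The fingers move at their own pace and stop on an object; FORCE is the grip in N (left out, the last holds). Time passes only in rows, so rows that repeat a pose let the fingers close. It gives the time, the measured TCP pose, the force, the opening and the grip force at its end, in the units of the state.
- ctrl.sense(): the state, without advancing time (a new reading comes with each control period).
- ctrl.capture(name): name is "scene" or "top" or "wrist"; returns a dict with "pixels" (480x640x3 uint8, blue, green, red), "fx", "fy", "cx", "cy" (pixels), "dist" ([k1, k2, p1, p2, k3] as OpenCV has them; the pictures are not rectified), "R" (3x3) and "t" (3): a world point X has camera coordinates R X + t. Camera axes: x right, y down, z forward; pixel columns grow to the right and rows downward; lengths in mm; the calibration is good to about 2 mm. A picture is of the moment at which its call begins. There is no depth.
- ctrl.finish_job(): hands the job in; it is judged then, once.
The state is a dict: "time_s": time; "joints": joint angles; "dq": joint speeds; "tau": joint torques, N m; "eef_pos": TCP position; "ee_rot": TCP orientation; "force": force on the tool from outside, world axes, zero at the start; "wrist_torque": the same for the moment, N m; "grip_width": opening from 0.0 (shut) to 1.0 (fully open); "grip_force": force on a finger pad.
Only numpy, scipy, OpenCV 4.12 (cv2) and the standard library are available. Lean on these libraries where they do the work, as an engineer would, in place of code of your own. Each camera call takes 0.05 s, during which the arm holds its last target. There are 200 camera calls.

### The job

Pack the donor's four filled sample tubes for the courier: take each tube with a coloured cap out of the rack and lower it, cap up, to the floor of the transport canister whose collar has the same colour as its cap. Do not drop a tube in from a height or knock a canister over, leave the two unused white-capped tubes in the rack, and let everything stand still and released at the end.

Things in the scene. Friction and masses are not known exactly. Their poses are not given: they have to be found in the camera images.
- tube_red_mid (a point): filled sample tube with a red cap, 20 g, 16 mm in diameter, 105 mm tall, round foot; cap = top 22 mm, 18 mm in diameter. Upright in a hole of a fixed pale-blue rack: foot 6 mm above the table, rack top at 62 mm, so 49 mm stands clear; neighbours 50 mm or more away. Point: on the axis half-way up, 52.5 mm above the foot; z to the cap, whose middle is 41.5 mm further up
- tube_purple_mid (a point): filled sample tube with a purple cap, 20 g, 16 mm in diameter, 105 mm tall, round foot; cap = top 22 mm, 18 mm in diameter. Upright in a hole of a fixed pale-blue rack: foot 6 mm above the table, rack top at 62 mm, so 49 mm stands clear; neighbours 50 mm or more away. Point: on the axis half-way up, 52.5 mm above the foot; z to the cap, whose middle is 41.5 mm further up
- tube_green_mid (a point): filled sample tube with a green cap, 20 g, 16 mm in diameter, 105 mm tall, round foot; cap = top 22 mm, 18 mm in diameter. Upright in a hole of a fixed pale-blue rack: foot 6 mm above the table, rack top at 62 mm, so 49 mm stands clear; neighbours 50 mm or more away. Point: on the axis half-way up, 52.5 mm above the foot; z to the cap, whose middle is 41.5 mm further up
- tube_yellow_mid (a point): filled sample tube with a yellow cap, 20 g, 16 mm in diameter, 105 mm tall, round foot; cap = top 22 mm, 18 mm in diameter. Upright in a hole of a fixed pale-blue rack: foot 6 mm above the table, rack top at 62 mm, so 49 mm stands clear; neighbours 50 mm or more away. Point: on the axis half-way up, 52.5 mm above the foot; z to the cap, whose middle is 41.5 mm further up
- spare_a_mid (a point): unused empty sample tube with a white cap, same size and stance as the filled ones, in the same rack; stays there. Point: on the axis half-way up, 52.5 mm above the foot; z to the cap
- spare_b_mid (a point): unused empty sample tube with a white cap, same size and stance as the filled ones, in the same rack; stays there. Point: on the axis half-way up, 52.5 mm above the foot; z to the cap
- can_red: open lower half of a round transport canister, grey with a red collar at its mouth, loose, upright on the table, 160 g. 75 mm tall, bore 39 mm wide down to a floor 5 mm above the table; collar 56 mm, foot 62 mm in diameter. A tube set in it stands on the floor, leans up to about 20 degrees and sticks out at the top. Origin: centre of the underside; z up
- can_purple: open lower half of a round transport canister, grey with a purple collar at its mouth, loose, upright on the table, 160 g. 75 mm tall, bore 39 mm wide down to a floor 5 mm above the table; collar 56 mm, foot 62 mm in diameter. A tube set in it stands on the floor, leans up to about 20 degrees and sticks out at the top. Origin: centre of the underside; z up
- can_green: open lower half of a round transport canister, grey with a green collar at its mouth, loose, upright on the table, 160 g. 75 mm tall, bore 39 mm wide down to a floor 5 mm above the table; collar 56 mm, foot 62 mm in diameter. A tube set in it stands on the floor, leans up to about 20 degrees and sticks out at the top. Origin: centre of the underside; z up
- can_yellow: open lower half of a round transport canister, grey with a yellow collar at its mouth, loose, upright on the table, 160 g. 75 mm tall, bore 39 mm wide down to a floor 5 mm above the table; collar 56 mm, foot 62 mm in diameter. A tube set in it stands on the floor, leans up to about 20 degrees and sticks out at the top. Origin: centre of the underside; z up
There are look-alikes about, which are no part of the job. What is shaped like the can_red but orange or pink is not meant.

How it is judged:
By the outcome, as a careful person would: the job done as asked, in the order asked, and still so for the second after the job is handed in, with the robot touching nothing.
It also fails if it takes over 120 s, if anything falls off the work surface, if the arm or the gripper's body presses on something with over 40 N, if the wrist force passes 120 N, or if a joint passes its speed limit or range.

## Working session

There is one attempt and no reset: what is moved stays moved. The work goes in short steps, Python scripts to look and compute and a shell command to move; the robot and the scene stay as the last step left them, time stands still between calls to the robot, and variables do not carry over. Pictures are saved under pics/ and viewed, at most 14 in all, crops included, and the job is handed in when it is done.

```bash
mkdir -p pics; cat > h.py <<'E'
import cv2,numpy as np
from rig import ctrl
def cap(n,f=None):
    c=ctrl.capture(n)
    if f: cv2.imwrite('pics/'+f,c['pixels'])
    c['K']=np.array([[c['fx'],0,c['cx']],[0,c['fy'],c['cy']],[0,0,1.]]);c['R']=np.array(c['R']);c['t']=np.array(c['t']);c['dist']=np.array(c['dist'],float)
    return c
def ray(c,u,v,z):
    p=cv2.undistortPoints(np.array([[[u,v]]],float),c['K'],c['dist'])[0,0]
    d=c['R'].T@np.array([p[0],p[1],1]);o=-c['R'].T@c['t']
    return (o+d*(z-o[2])/d[2]).round(1)
E
python3 -c "
from h import *
for n in ('scene','top'):
    c=cap(n,n+'.png');print(n,(-c['R'].T@c['t']).round(),c['R'].round(2).tolist(),c['fx'])
s=ctrl.sense();print(s['ee_rot'],s['time_s'])"
```

```text
scene [ 892. -489.  506.] [[0.86, 0.5, 0.02], [0.31, -0.51, -0.8], [-0.39, 0.7, -0.59]] 474.8818689720664
top [522.   5. 938.] [[-0.01, -1.0, 0.01], [-1.0, 0.01, -0.06], [0.06, -0.01, -1.0]] 455.2965617258584
[-2.17556008e-04  1.63637689e-01  9.86520342e-01 -5.24438031e-04] 0.1
```

View pics/top.png

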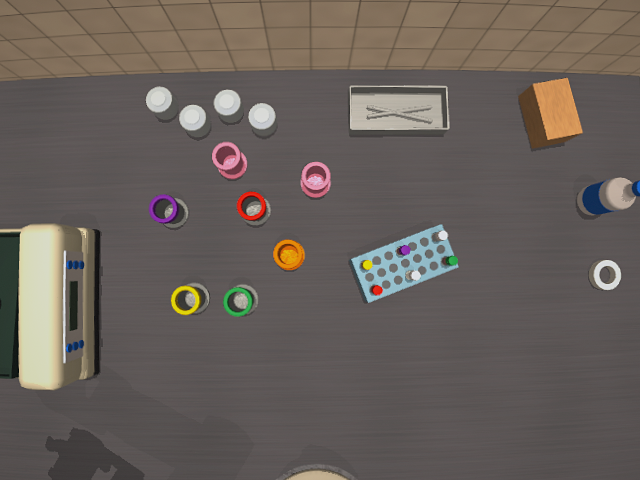

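View pics/scene.png

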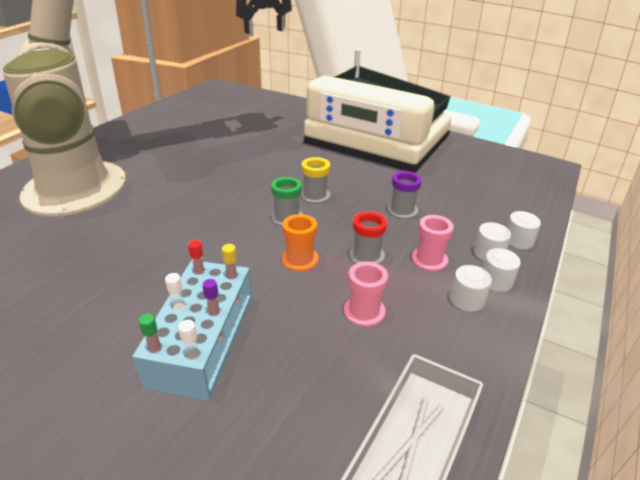

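The top view shows the tube caps in the rack: red (377,290), purple (405,250), yellow (368,265), green (453,261) and white (443,236), (415,275). The canister collars are purple (163,209), red (251,206), yellow (186,300) and green (238,301). The look-alikes are the orange canister (289,255) and the pink ones (227,157) and (316,177), which could be taken for red. I choose the grey-bodied canister with the red collar at (251,206).

```bash
cat > m.py <<'E'
from h import *
c=cap('top')
hsv=cv2.cvtColor(c['pixels'],cv2.COLOR_BGR2HSV)
H={'red':(0,5),'purple':(130,150),'green':(60,80),'yellow':(24,32)}
tub={'red':(377,290),'purple':(405,250),'yellow':(368,265),'green':(453,261),'wa':(443,236),'wb':(415,275)}
can={'purple':(163,209),'red':(251,206),'yellow':(186,300),'green':(238,301),'orange':(289,254),'pink1':(227,157),'pink2':(316,177)}
for n,(u,v) in tub.items(): print('tube',n,hsv[v,u],ray(c,u,v,111))
for n,(u,v) in can.items():
    a=hsv[v-22:v+23,u-22:u+23].astype(int); m=(a[...,1]>150)&(a[...,2]>60)
    if n in H:
        lo,hi=H[n]; m&=((a[...,0]>=lo-4)&(a[...,0]<=hi+4))|((n=='red')&(a[...,0]>174))
    ys,xs=np.nonzero(m)
    if len(xs)>20 :
        (x,y),r=cv2.minEnclosingCircle(np.c_[xs,ys].astype(np.float32)); print('can',n,x+u-22,y+v-22,r,ray(c,x+u-22,y+v-22,75))
# caps
for n,(u,v) in tub.items():
    a=hsv[v-8:v+9,u-8:u+9].astype(int); h0=hsv[v,u].astype(int)
    m=(abs((a[...,0]-h0[0]+90)%180-90)<8)&(a[...,1]>130)&(a[...,2]>50) if n in H else (a[...,1]<40)&(a[...,2]>170)
    ys,xs=np.nonzero(m); 
    x,y=(xs.min()+xs.max())/2+u-8,(ys.min()+ys.max())/2+v-8
    print('cap',n,x,y,np.ptp(xs),np.ptp(ys),ray(c,x,y,106))
cv2.imwrite('pics/crop.png',cv2.resize(c['pixels'][130:330,130:470],(800,470),interpolation=2))
E
python3 m.py
```

```text
tube red [  2 230 225] [ 482.1 -114.9  111. ]
tube purple [142 176 172] [ 554.  -167.8  111. ]
tube yellow [ 29 244 222] [527.7 -99.3 111. ]
tube green [ 68 185 165] [ 532.6 -256.3  111. ]
tube wa [109   9 228] [ 578.8 -239.   111. ]
tube wb [109   9 228] [ 508.1 -185.1  111. ]
can purple 163.41836738586426 208.5952377319336 14.617630958557129 [641.1 286.8  75. ]
can red 251.1768798828125 205.5557098388672 14.717692375183105 [644.3 117.1  75. ]
can yellow 185.6268653869629 299.68656730651855 15.118000030517578 [466.5 243.1  75. ]
can green 237.45904350280762 301.18942070007324 14.704959869384766 [462.8 144.2  75. ]
can orange 288.29999923706055 254.29999923706055 15.980714797973633 [550.3  47.   75. ]
cap red 376.5 289.5 11 9 [ 482.8 -114.7  106. ]
cap purple 404.0 249.5 10 9 [ 555.2 -167.   106. ]
cap yellow 366.5 264.5 9 9 [528.6 -97.2 106. ]
cap green 451.5 260.0 11 8 [ 534.5 -255.1  106. ]
cap wa 442.5 235.0 9 8 [ 581.  -239.6  106. ]
cap wb 413.5 275.0 13 10 [ 508.1 -183.5  106. ]
```

View pics/crop.png

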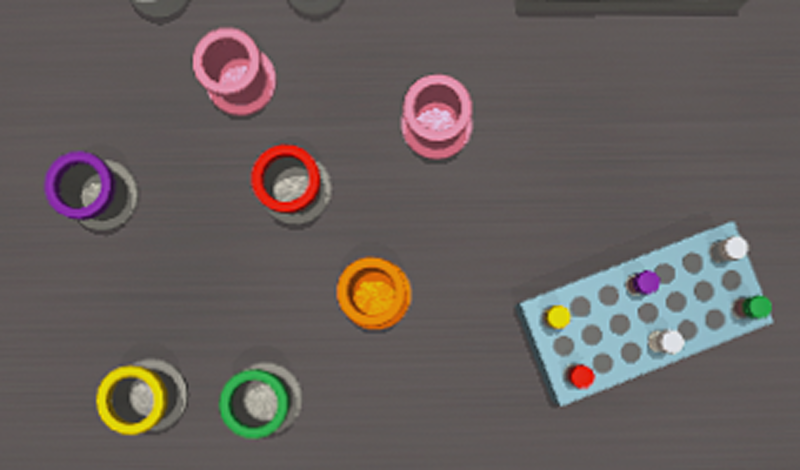

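The close crop confirms the choice: the red collar at crop (285,178) sits on a grey body, while orange and pink are coloured throughout. The current jaw direction is nearly diagonal to the rack grid, which suits all the tubes. Going above the red tube.

```bash
python3 -m jog '[{"delta_pos":[313,-612,0],"angular":[0,0,0],"fingers":0.45},{"delta_pos":[313,-612,0],"angular":[0,0,0],"fingers":0.45},{"delta_pos":[313,-612,0],"angular":[0,0,0],"fingers":0.45},{"delta_pos":[313,-612,0],"angular":[0,0,0],"fingers":0.45},{"delta_pos":[313,-612,0],"angular":[0,0,0],"fingers":0.45},{"delta_pos":[313,-612,0],"angular":[0,0,0],"fingers":0.45},{"delta_pos":[313,-612,0],"angular":[0,0,0],"fingers":0.45},{"delta_pos":[313,-612,0],"angular":[0,0,0],"fingers":0.45},{"delta_pos":[313,-612,0],"angular":[0,0,0],"fingers":0.45},{"delta_pos":[313,-612,0],"angular":[0,0,0],"fingers":0.45}]' 25
python3 -m jog '[{"delta_pos":[0,0,0],"angular":[0,0,0],"fingers":0.45}]'
python3 -c "
from h import *
s=ctrl.sense();print(s['eef_pos'],s['ee_rot'])
c=cap('wrist','w1.png');print((-c['R'].T@c['t']).round(),c['R'].round(2).tolist())"
```

```text
time_s: 1.4
eef_pos: [454.6, -61.7, 248.3]
ee_rot: [0.0, 0.164, 0.986, 0.0]
force: [0.7, 1.1, 0.1]
grip_width: 0.45
grip_force: 0.0
time_s: 1.52
eef_pos: [455.0, -62.6, 247.6]
ee_rot: [-0.0, 0.166, 0.986, -0.0]
force: [-0.8, 0.7, 0.1]
grip_width: 0.452
grip_force: 0.0
[454.97061179 -62.64486758 247.5846843 ] [-4.60112645e-04  1.65890976e-01  9.86143990e-01 -5.80535330e-05]
[393. -42. 373.] [[0.33, 0.95, -0.0], [0.91, -0.32, 0.26], [0.25, -0.09, -0.97]]
```

View pics/w1.png

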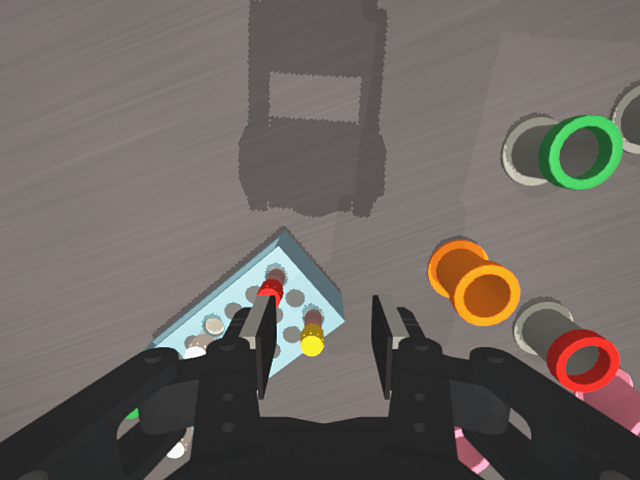

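The wrist view shows the red cap at (270,292) behind the left finger, yellow at (312,345), and the green (580,152) and red (583,362) collars. The arm is still 60 mm short of the tube, so I finish the move and measure.

```bash
python3 -m jog '[{"delta_pos":[28,-52,0],"angular":[0,0,0],"fingers":0.45},{"delta_pos":[28,-52,0],"angular":[0,0,0],"fingers":0.45},{"delta_pos":[28,-52,0],"angular":[0,0,0],"fingers":0.45}]' 
cat > caps.py <<'E'
from h import *
import sys
c=cap('wrist',sys.argv[1]);print(ctrl.sense()['eef_pos'].round(1))
hsv=cv2.cvtColor(c['pixels'],cv2.COLOR_BGR2HSV)
for n,(lo,hi) in {'red':(0,6),'purple':(132,152),'green':(60,80),'yellow':(24,33)}.items():
    m=cv2.inRange(hsv,(lo,140,50),(hi,255,255))
    k,_,st,ce=cv2.connectedComponentsWithStats(m)
    for i in range(1,k):
        if st[i,4]>120: print(n,st[i].tolist(),ce[i].round(),'cap',ray(c,*ce[i],103)[:2],'collar',ray(c,*ce[i],72)[:2])
E
python3 caps.py w2.png
```

```text
time_s: 1.95
eef_pos: [481.7, -110.4, 248.2]
ee_rot: [-0.0, 0.163, 0.987, 0.0]
force: [-0.3, 0.4, 0.3]
grip_width: 0.455
grip_force: 0.0
[ 481.7 -110.2  248.4]
red [305, 227, 25, 30, 566] [317. 242.] cap [ 482.4 -116.7] collar [ 489.6 -119.7]
red [593, 288, 47, 65, 1845] [616. 319.] cap [615.   82.2] collar [637.3 102. ]
purple [273, 331, 23, 32, 562] [285. 347.] cap [ 555.3 -168.6] collar [ 570.9 -177.6]
green [593, 59, 47, 78, 1959] [615. 102.] cap [455.4 101.6] collar [459.5 123.6]
green [167, 341, 21, 18, 197] [179. 348.] cap [ 529.7 -248.1] collar [ 542.3 -266.2]
yellow [348, 285, 23, 22, 396] [359. 296.] cap [532.8 -99.7] collar [ 545.7 -100.8]
```

View pics/w2.png

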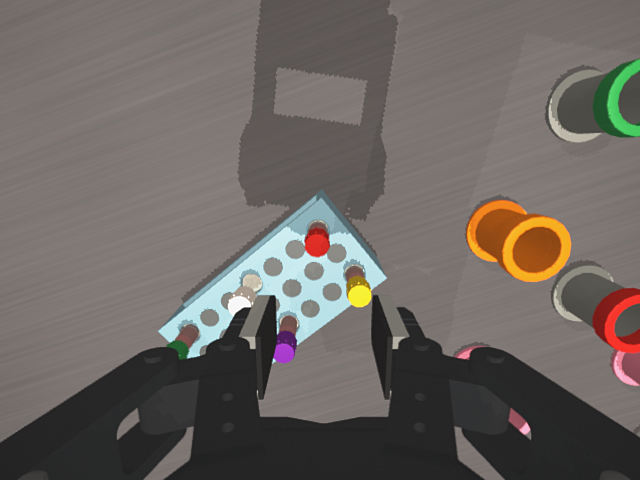

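Red cap at (317,242) gives (482.5,-116), which agrees with the top camera. Descending partway, then checking.

```bash
python3 -m jog '[{"delta_pos":[0,-1,-40],"angular":[0,0,0],"fingers":0.45},{"delta_pos":[0,-1,-80],"angular":[0,0,0],"fingers":0.45},{"delta_pos":[0,-1,-80],"angular":[0,0,0],"fingers":0.45},{"delta_pos":[0,-1,-80],"angular":[0,0,0],"fingers":0.45}]' ; python3 caps.py w3.png | head -2
```

```text
time_s: 2.5
eef_pos: [482.7, -112.3, 170.1]
ee_rot: [0.001, 0.163, 0.987, -0.0]
force: [0.0, -0.8, 0.4]
grip_width: 0.446
grip_force: 0.0
[ 482.8 -112.5  170.2]
red [299, 253, 36, 43, 1178] [317. 274.] cap [ 482.5 -116.7] collar [ 492.5 -120.7]
```

```bash
python3 -m jog '[{"delta_pos":[0,-4,0],"angular":[0,0,0],"fingers":0.45},{"delta_pos":[0,-4,-36],"angular":[0,0,0],"fingers":0.45},{"delta_pos":[0,-4,-72],"angular":[0,0,0],"fingers":0.45},{"delta_pos":[0,-4,-72],"angular":[0,0,0],"fingers":0.45},{"delta_pos":[0,-4,-72],"angular":[0,0,0],"fingers":0.45},{"delta_pos":[0,-4,-72],"angular":[0,0,0],"fingers":0},{"delta_pos":[0,-4,-72],"angular":[0,0,0],"fingers":0},{"delta_pos":[0,-4,-72],"angular":[0,0,0],"fingers":0},{"delta_pos":[0,-4,-72],"angular":[0,0,0],"fingers":0},{"delta_pos":[0,-4,-72],"angular":[0,0,0],"fingers":0}]' 25
```

```text
time_s: 3.8
eef_pos: [482.9, -117.0, 97.5]
ee_rot: [0.001, 0.164, 0.987, -0.0]
force: [0.9, -0.0, 6.2]
grip_width: 0.202
grip_force: 25.2
```

```bash
python3 -m jog '[{"delta_pos":[0,0,10],"angular":[0,0,0],"fingers":0},{"delta_pos":[0,0,35],"angular":[0,0,0],"fingers":0},{"delta_pos":[0,0,65],"angular":[0,0,0],"fingers":0},{"delta_pos":[0,0,95],"angular":[0,0,0],"fingers":0},{"delta_pos":[0,0,125],"angular":[0,0,0],"fingers":0},{"delta_pos":[0,0,145],"angular":[0,0,0],"fingers":0},{"delta_pos":[0,0,150],"angular":[0,0,0],"fingers":0},{"delta_pos":[0,0,150],"angular":[0,0,0],"fingers":0}]' 25; python3 caps.py w4.png
```

```text
time_s: 4.8
eef_pos: [481.9, -116.5, 246.0]
ee_rot: [-0.0, 0.164, 0.987, 0.0]
force: [-0.7, 1.1, -0.5]
grip_width: 0.202
grip_force: 24.7
[ 481.8 -116.4  245.6]
red [601, 286, 39, 65, 1545] [621. 317.] cap [613.3  78.1] collar [635.6  98.3]
red [298, 301, 53, 73, 3111] [324. 338.] cap [ 557.1 -142.8] collar [ 573.  -148.2]
green [603, 58, 37, 75, 1750] [622.  98.] cap [455.1  98.5] collar [459.1 121. ]
green [165, 340, 27, 18, 186] [178. 347.] cap [ 527.2 -253.8] collar [ 539.6 -272. ]
yellow [356, 283, 24, 22, 338] [369. 293.] cap [532.4 -98.3] collar [545.4 -98.6]
```

View pics/w4.png

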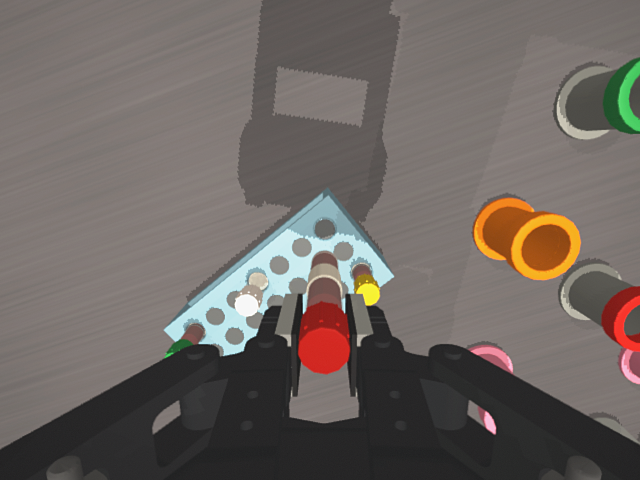

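The red tube hangs straight in the jaws at (324,338). Carrying it to the red canister.

```bash
python3 -m jog '[{"delta_pos":[10,14,0],"angular":[0,0,0],"fingers":0},{"delta_pos":[30,43,0],"angular":[0,0,0],"fingers":0},{"delta_pos":[55,80,0],"angular":[0,0,0],"fingers":0},{"delta_pos":[80,116,0],"angular":[0,0,0],"fingers":0},{"delta_pos":[105,152,0],"angular":[0,0,0],"fingers":0},{"delta_pos":[130,188,0],"angular":[0,0,0],"fingers":0},{"delta_pos":[150,217,0],"angular":[0,0,0],"fingers":0},{"delta_pos":[160,231,0],"angular":[0,0,0],"fingers":0},{"delta_pos":[162,234,0],"angular":[0,0,0],"fingers":0},{"delta_pos":[162,234,0],"angular":[0,0,0],"fingers":0}]'; python3 caps.py w5.png; cat > col.py <<'E'
from h import *
import sys
# fit ellipse of a collar in the wrist picture: colour name
lo,hi={'red':(0,6),'purple':(132,152),'green':(60,80),'yellow':(24,33)}[sys.argv[1]]
c=cap('wrist');p=ctrl.sense()['eef_pos']
m=cv2.inRange(cv2.cvtColor(c['pixels'],cv2.COLOR_BGR2HSV),(lo,140,50),(hi,255,255))
for q in sorted(cv2.findContours(m,0,1)[0],key=cv2.contourArea)[-2:]:
    if len(q)>20:
        e=cv2.fitEllipse(cv2.convexHull(q)); w=ray(c,*e[0],73); print(np.round(e[0]),np.round(e[1]),w,'go',(w[:2]-p[:2]).round(1),p.round(1))
E
python3 col.py red
```

```text
time_s: 6.1
eef_pos: [643.9, 117.6, 245.8]
ee_rot: [-0.0, 0.164, 0.987, -0.0]
force: [-0.7, -0.2, 0.5]
grip_width: 0.204
grip_force: 24.7
[643.9 117.2 246.1]
red [291, 197, 69, 67, 1856] [325. 228.] cap [636.1 120.4] collar [642.3 118.3]
red [298, 301, 53, 73, 3114] [324. 338.] cap [718.8  91.4] collar [734.7  86. ]
purple [493, 121, 81, 74, 3104] [534. 157.] cap [635.6 271.8] collar [641.8 287.2]
green [245, 0, 66, 23, 994] [279.   9.] cap [495.6 137.8] collar [485.6 137.7]
[325. 231.] [68. 70.] [645.  117.2  73. ] go [1.1 0.2] [643.9 117.  246.3]
[324. 338.] [56. 74.] [734.2  85.7  73. ] go [ 90.3 -31.3] [643.9 117.  246.3]
```

View pics/w5.png

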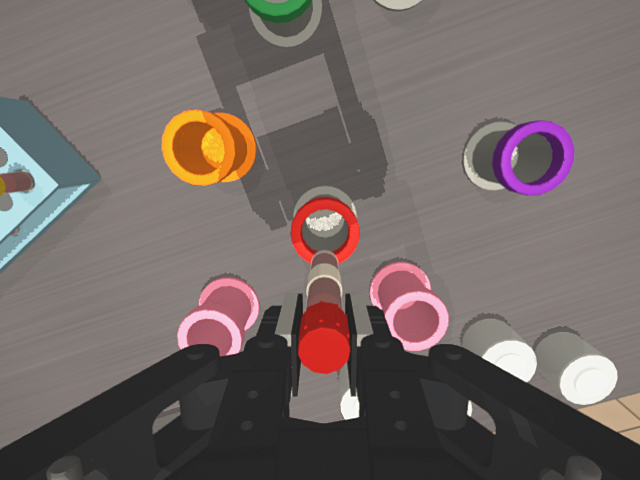

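The red collar (325,231) lies under the tube, within about 1 mm. Lowering.

```bash
python3 -m jog '[{"delta_pos":[1,0,-10],"angular":[0,0,0],"fingers":0},{"delta_pos":[1,0,-35],"angular":[0,0,0],"fingers":0},{"delta_pos":[1,0,-60],"angular":[0,0,0],"fingers":0},{"delta_pos":[1,0,-85],"angular":[0,0,0],"fingers":0},{"delta_pos":[1,0,-110],"angular":[0,0,0],"fingers":0},{"delta_pos":[1,0,-130],"angular":[0,0,0],"fingers":0},{"delta_pos":[1,0,-140],"angular":[0,0,0],"fingers":0},{"delta_pos":[1,0,-145],"angular":[0,0,0],"fingers":0},{"delta_pos":[1,0,-147],"angular":[0,0,0],"fingers":0},{"delta_pos":[1,0,-147],"angular":[0,0,0],"fingers":0}]'; python3 -m jog '[{"delta_pos":[0,0,-1],"angular":[0,0,0],"fingers":0},{"delta_pos":[0,0,-2],"angular":[0,0,0],"fingers":0},{"delta_pos":[0,0,-2],"angular":[0,0,0],"fingers":0}]'
```

```text
time_s: 7.45
eef_pos: [645.3, 117.4, 99.8]
ee_rot: [0.0, 0.164, 0.987, 0.0]
force: [-0.0, -0.4, 0.5]
grip_width: 0.196
grip_force: 24.7
time_s: 7.82
eef_pos: [645.1, 117.4, 97.3]
ee_rot: [-0.0, 0.164, 0.987, -0.0]
force: [0.0, 0.4, 0.3]
grip_width: 0.205
grip_force: 24.7
```

```bash
python3 -m jog '[{"delta_pos":[0,0,-1],"angular":[0,0,0],"fingers":0},{"delta_pos":[0,0,-1],"angular":[0,0,0],"fingers":0}]'|grep -E "eef|force"; python3 -m jog '[{"delta_pos":[0,0,-1],"angular":[0,0,0],"fingers":0},{"delta_pos":[0,0,-1],"angular":[0,0,0],"fingers":0}]'|grep -E "eef|force"
```

```text
eef_pos: [645.3, 117.4, 96.7]
force: [-0.5, -0.8, 2.8]
grip_force: 25.0
eef_pos: [645.7, 117.4, 96.4]
force: [-0.7, -0.5, 7.3]
grip_force: 25.3
```

Foot on the floor. Opening slowly, then rising.

```bash
python3 -m jog '[{"delta_pos":[0,0,1],"angular":[0,0,0],"fingers":0},{"delta_pos":[0,0,1],"angular":[0,0,0],"fingers":0.3},{"delta_pos":[0,0,1],"angular":[0,0,0],"fingers":0.5},{"delta_pos":[0,0,1],"angular":[0,0,0],"fingers":0.8},{"delta_pos":[0,0,1],"angular":[0,0,0],"fingers":0.8},{"delta_pos":[0,0,1],"angular":[0,0,0],"fingers":0.8},{"delta_pos":[0,0,10],"angular":[0,0,0],"fingers":0.8},{"delta_pos":[0,0,20],"angular":[0,0,0],"fingers":0.8},{"delta_pos":[0,0,30],"angular":[0,0,0],"fingers":0.8},{"delta_pos":[0,0,40],"angular":[0,0,0],"fingers":0.8}]'; python3 -m jog '[{"delta_pos":[0,0,40],"angular":[0,0,0],"fingers":0.8},{"delta_pos":[0,0,80],"angular":[0,0,0],"fingers":0.8},{"delta_pos":[0,0,111],"angular":[0,0,0],"fingers":0.45},{"delta_pos":[0,0,111],"angular":[0,0,0],"fingers":0.45},{"delta_pos":[0,0,111],"angular":[0,0,0],"fingers":0.45}]'; python3 caps.py w6.png
```

```text
time_s: 9.57
eef_pos: [645.2, 117.4, 136.3]
ee_rot: [0.0, 0.164, 0.987, 0.0]
force: [-0.3, 0.1, -0.7]
grip_width: 0.796
grip_force: 0.0
time_s: 10.2
eef_pos: [644.8, 117.4, 245.3]
ee_rot: [-0.001, 0.164, 0.987, -0.0]
force: [0.9, 0.1, -0.4]
grip_width: 0.446
grip_force: 0.0
[644.7 117.4 244.9]
red [290, 196, 70, 70, 2756] [325. 233.] cap [640.4 118.7] collar [647.1 116.5]
purple [493, 120, 82, 74, 3131] [535. 156.] cap [635.7 271.8] collar [641.8 287.3]
green [246, 0, 65, 22, 939] [279.   8.] cap [496.  137.7] collar [485.9 137.7]
```

View pics/w6.png

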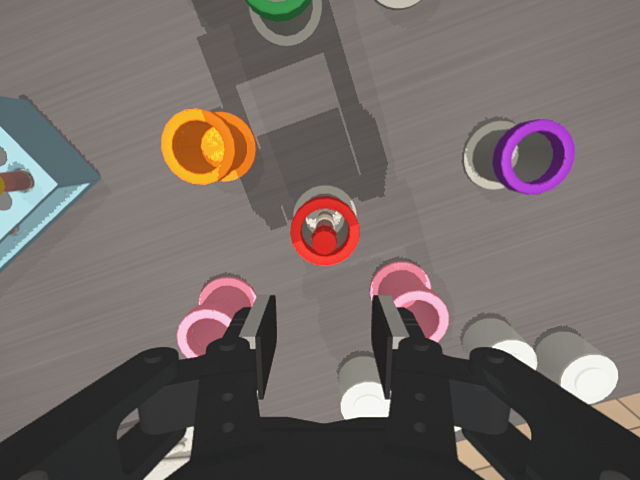

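The red tube stands upright in its canister (cap at 324,238). Now the yellow tube.

```bash
python3 -m jog '[{"delta_pos":[-23,-43,0],"angular":[0,0,0],"fingers":0.45},{"delta_pos":[-50,-93,0],"angular":[0,0,0],"fingers":0.45},{"delta_pos":[-76,-143,0],"angular":[0,0,0],"fingers":0.45},{"delta_pos":[-102,-193,0],"angular":[0,0,0],"fingers":0.45},{"delta_pos":[-114,-216,0],"angular":[0,0,0],"fingers":0.45},{"delta_pos":[-114,-216,-40],"angular":[0,0,0],"fingers":0.45},{"delta_pos":[-114,-216,-75],"angular":[0,0,0],"fingers":0.45},{"delta_pos":[-114,-216,-75],"angular":[0,0,0],"fingers":0.45},{"delta_pos":[-114,-216,-75],"angular":[0,0,0],"fingers":0.45}]'; python3 caps.py w7.png
```

```text
time_s: 11.38
eef_pos: [531.6, -98.7, 172.3]
ee_rot: [0.001, 0.164, 0.987, -0.0]
force: [0.7, -0.8, 0.0]
grip_width: 0.448
grip_force: 0.0
[531.7 -98.7 172.7]
purple [203, 324, 26, 31, 234] [215. 335.] cap [ 547.8 -169.6] collar [ 560.3 -184.2]
green [42, 338, 52, 44, 1515] [ 68. 360.] cap [ 534.8 -255.6] collar [ 545.2 -283.9]
yellow [306, 259, 33, 29, 707] [323. 273.] cap [ 532.2 -100.1] collar [ 542.2 -103.6]
```

```bash
python3 -m jog '[{"delta_pos":[0,-1,-25],"angular":[0,0,0],"fingers":0.45},{"delta_pos":[0,-1,-50],"angular":[0,0,0],"fingers":0.45},{"delta_pos":[0,-1,-75],"angular":[0,0,0],"fingers":0.45},{"delta_pos":[0,-1,-75],"angular":[0,0,0],"fingers":0.45},{"delta_pos":[0,-1,-75],"angular":[0,0,0],"fingers":0.45},{"delta_pos":[0,-1,-75],"angular":[0,0,0],"fingers":0},{"delta_pos":[0,-1,-75],"angular":[0,0,0],"fingers":0},{"delta_pos":[0,-1,-75],"angular":[0,0,0],"fingers":0},{"delta_pos":[0,-1,-75],"angular":[0,0,0],"fingers":0}]' 25;  python3 -m jog '[{"delta_pos":[0,0,10],"angular":[0,0,0],"fingers":0},{"delta_pos":[0,0,35],"angular":[0,0,0],"fingers":0},{"delta_pos":[0,0,65],"angular":[0,0,0],"fingers":0},{"delta_pos":[0,0,95],"angular":[0,0,0],"fingers":0},{"delta_pos":[0,0,125],"angular":[0,0,0],"fingers":0},{"delta_pos":[0,0,145],"angular":[0,0,0],"fingers":0},{"delta_pos":[0,0,150],"angular":[0,0,0],"fingers":0},{"delta_pos":[0,0,150],"angular":[0,0,0],"fingers":0}]' 25; python3 caps.py w8.png
```

```text
time_s: 12.55
eef_pos: [531.7, -99.9, 97.3]
ee_rot: [0.001, 0.164, 0.987, -0.0]
force: [-1.0, -1.4, 6.5]
grip_width: 0.201
grip_force: 25.1
time_s: 13.55
eef_pos: [530.9, -99.5, 246.0]
ee_rot: [-0.0, 0.164, 0.987, 0.0]
force: [-1.0, -0.1, -0.9]
grip_width: 0.198
grip_force: 24.7
[530.8 -99.4 245.5]
red [573, 241, 67, 67, 2773] [608. 274.] cap [623.9  90.5] collar [641.8 110.1]
purple [234, 283, 28, 30, 611] [248. 297.] cap [ 555.3 -169.1] collar [ 565.3 -179.5]
green [571, 0, 69, 76, 2759] [602.  40.] cap [465.3 108.1] collar [464.9 129.7]
green [115, 294, 34, 30, 726] [131. 308.] cap [ 535.  -256.3] collar [ 542.6 -276.8]
yellow [299, 320, 51, 48, 1615] [324. 344.] cap [ 611.1 -127.5] collar [ 627.5 -133.1]
```

Yellow is held. To the yellow canister.

```bash
python3 -m jog '[{"delta_pos":[-3,15,0],"angular":[0,0,0],"fingers":0},{"delta_pos":[-10,55,0],"angular":[0,0,0],"fingers":0},{"delta_pos":[-19,102,0],"angular":[0,0,0],"fingers":0},{"delta_pos":[-28,150,0],"angular":[0,0,0],"fingers":0},{"delta_pos":[-37,198,0],"angular":[0,0,0],"fingers":0},{"delta_pos":[-46,246,0],"angular":[0,0,0],"fingers":0},{"delta_pos":[-55,294,0],"angular":[0,0,0],"fingers":0},{"delta_pos":[-62,330,0],"angular":[0,0,0],"fingers":0},{"delta_pos":[-64,342,0],"angular":[0,0,0],"fingers":0},{"delta_pos":[-64,342,0],"angular":[0,0,0],"fingers":0}]'; python3 col.py yellow
```

```text
time_s: 14.85
eef_pos: [466.7, 242.7, 245.9]
ee_rot: [-0.0, 0.163, 0.987, -0.0]
force: [-0.1, -1.2, -0.1]
grip_width: 0.205
grip_force: 24.7
[326. 230.] [66. 68.] [466.8 244.1  73. ] go [-0.3  2.1] [467.1 242.  246. ]
[324. 345.] [45. 51.] [563.4 209.1  73. ] go [ 96.3 -32.9] [467.1 242.  246. ]
```

```bash
python3 -m jog '[{"delta_pos":[0,1,-10],"angular":[0,0,0],"fingers":0},{"delta_pos":[0,1,-35],"angular":[0,0,0],"fingers":0},{"delta_pos":[0,1,-60],"angular":[0,0,0],"fingers":0},{"delta_pos":[0,1,-85],"angular":[0,0,0],"fingers":0},{"delta_pos":[0,1,-110],"angular":[0,0,0],"fingers":0},{"delta_pos":[0,1,-130],"angular":[0,0,0],"fingers":0},{"delta_pos":[0,1,-140],"angular":[0,0,0],"fingers":0},{"delta_pos":[0,1,-145],"angular":[0,0,0],"fingers":0},{"delta_pos":[0,1,-147],"angular":[0,0,0],"fingers":0},{"delta_pos":[0,1,-147],"angular":[0,0,0],"fingers":0}]'; python3 -m jog '[{"delta_pos":[0,0,-1],"angular":[0,0,0],"fingers":0},{"delta_pos":[0,0,-2],"angular":[0,0,0],"fingers":0},{"delta_pos":[0,0,-3],"angular":[0,0,0],"fingers":0},{"delta_pos":[0,0,-3],"angular":[0,0,0],"fingers":0}]'
```

```text
time_s: 16.15
eef_pos: [467.4, 243.4, 99.7]
ee_rot: [0.0, 0.164, 0.987, 0.0]
force: [-1.0, -0.1, -0.8]
grip_width: 0.202
grip_force: 24.7
time_s: 16.65
eef_pos: [467.3, 243.5, 96.5]
ee_rot: [0.0, 0.164, 0.987, 0.0]
force: [-0.7, -1.3, 2.1]
grip_width: 0.198
grip_force: 24.9
```

```bash
python3 -m jog '[{"delta_pos":[0,0,-0.5],"angular":[0,0,0],"fingers":0},{"delta_pos":[0,0,0],"angular":[0,0,0],"fingers":0},{"delta_pos":[0,0,0],"angular":[0,0,0],"fingers":0.3},{"delta_pos":[0,0,0],"angular":[0,0,0],"fingers":0.5},{"delta_pos":[0,0,0],"angular":[0,0,0],"fingers":0.8},{"delta_pos":[0,0,0],"angular":[0,0,0],"fingers":0.8},{"delta_pos":[0,0,0],"angular":[0,0,0],"fingers":0.8},{"delta_pos":[0,0,10],"angular":[0,0,0],"fingers":0.8},{"delta_pos":[0,0,20],"angular":[0,0,0],"fingers":0.8},{"delta_pos":[0,0,40],"angular":[0,0,0],"fingers":0.8}]'; python3 -m jog '[{"delta_pos":[0,0,40],"angular":[0,0,0],"fingers":0.8},{"delta_pos":[0,0,80],"angular":[0,0,0],"fingers":0.8},{"delta_pos":[0,0,110],"angular":[0,0,0],"fingers":0.45},{"delta_pos":[0,0,110],"angular":[0,0,0],"fingers":0.45},{"delta_pos":[0,0,110],"angular":[0,0,0],"fingers":0.45}]'; python3 caps.py w9.png
```

```text
time_s: 17.9
eef_pos: [467.0, 243.4, 137.0]
ee_rot: [-0.0, 0.164, 0.987, -0.0]
force: [0.3, -0.6, 1.0]
grip_width: 0.799
grip_force: 0.0
time_s: 18.52
eef_pos: [466.8, 243.3, 245.7]
ee_rot: [-0.0, 0.164, 0.987, -0.0]
force: [0.5, 0.5, -0.9]
grip_width: 0.45
grip_force: 0.0
[466.7 243.3 245.4]
green [175, 229, 71, 67, 2283] [209. 263.] cap [456.2 157.1] collar [462.2 144.7]
yellow [292, 197, 68, 67, 1647] [326. 230.] cap [461.  246.2] collar [467.4 244.1]
yellow [313, 228, 23, 23, 412] [324. 239.] cap [466.8 242.7] collar [473.9 240.3]
```

View pics/w9.png

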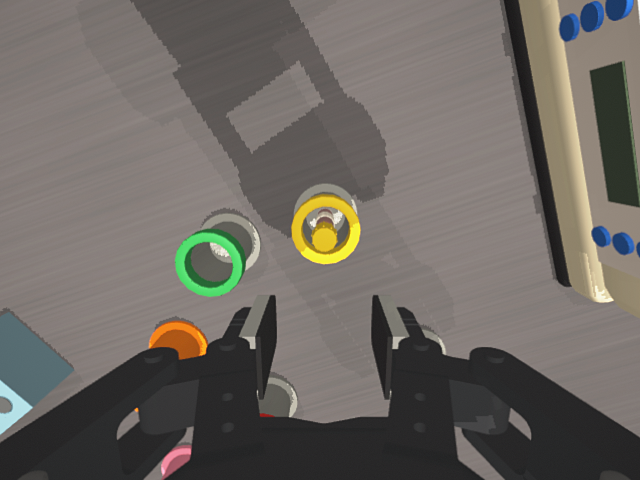

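The yellow tube stands upright (324,239) in the yellow canister (326,230). Next the purple tube.

```bash
python3 -m jog '[{"delta_pos":[10,-45,0],"angular":[0,0,0],"fingers":0.45},{"delta_pos":[22,-103,0],"angular":[0,0,0],"fingers":0.45},{"delta_pos":[34,-161,0],"angular":[0,0,0],"fingers":0.45},{"delta_pos":[47,-219,0],"angular":[0,0,0],"fingers":0.45},{"delta_pos":[60,-277,0],"angular":[0,0,0],"fingers":0.45},{"delta_pos":[72,-335,0],"angular":[0,0,0],"fingers":0.45},{"delta_pos":[84,-390,0],"angular":[0,0,0],"fingers":0.45},{"delta_pos":[88,-411,0],"angular":[0,0,0],"fingers":0.45},{"delta_pos":[88,-411,0],"angular":[0,0,0],"fingers":0.45},{"delta_pos":[88,-411,0],"angular":[0,0,0],"fingers":0.45}]'; python3 -m jog '[{"delta_pos":[0,0,-40],"angular":[0,0,0],"fingers":0.45},{"delta_pos":[0,0,-75],"angular":[0,0,0],"fingers":0.45},{"delta_pos":[0,0,-75],"angular":[0,0,0],"fingers":0.45},{"delta_pos":[0,0,-75],"angular":[0,0,0],"fingers":0.45}]';python3 caps.py w10.png
```

```text
time_s: 19.82
eef_pos: [555.0, -166.2, 246.1]
ee_rot: [-0.0, 0.163, 0.987, 0.0]
force: [0.9, 0.1, 0.3]
grip_width: 0.453
grip_force: 0.0
time_s: 20.32
eef_pos: [555.8, -167.1, 173.1]
ee_rot: [0.001, 0.163, 0.987, -0.0]
force: [0.2, -0.2, -0.5]
grip_width: 0.453
grip_force: 0.0
[ 555.9 -167.3  173.2]
purple [303, 251, 35, 42, 1090] [321. 272.] cap [ 555.6 -169.6] collar [ 565.5 -173.3]
green [135, 266, 47, 42, 1352] [158. 286.] cap [ 535.1 -256.6] collar [ 541.7 -274.1]
```

```bash
python3 -m jog '[{"delta_pos":[-0.5,-2,-25],"angular":[0,0,0],"fingers":0.45},{"delta_pos":[-0.5,-2,-50],"angular":[0,0,0],"fingers":0.45},{"delta_pos":[-0.5,-2,-75.5],"angular":[0,0,0],"fingers":0.45},{"delta_pos":[-0.5,-2,-75.5],"angular":[0,0,0],"fingers":0.45},{"delta_pos":[-0.5,-2,-75.5],"angular":[0,0,0],"fingers":0.45},{"delta_pos":[-0.5,-2,-75.5],"angular":[0,0,0],"fingers":0},{"delta_pos":[-0.5,-2,-75.5],"angular":[0,0,0],"fingers":0},{"delta_pos":[-0.5,-2,-75.5],"angular":[0,0,0],"fingers":0},{"delta_pos":[-0.5,-2,-75.5],"angular":[0,0,0],"fingers":0}]' 25;  python3 -m jog '[{"delta_pos":[0,0,10],"angular":[0,0,0],"fingers":0},{"delta_pos":[0,0,35],"angular":[0,0,0],"fingers":0},{"delta_pos":[0,0,65],"angular":[0,0,0],"fingers":0},{"delta_pos":[0,0,95],"angular":[0,0,0],"fingers":0},{"delta_pos":[0,0,125],"angular":[0,0,0],"fingers":0},{"delta_pos":[0,0,145],"angular":[0,0,0],"fingers":0},{"delta_pos":[0,0,150],"angular":[0,0,0],"fingers":0},{"delta_pos":[0,0,150],"angular":[0,0,0],"fingers":0}]' 25; python3 caps.py w11.png
```

```text
time_s: 21.5
eef_pos: [555.2, -169.9, 96.9]
ee_rot: [0.001, 0.164, 0.987, -0.0]
force: [0.7, -0.0, 6.2]
grip_width: 0.204
grip_force: 25.1
time_s: 22.5
eef_pos: [554.5, -169.5, 245.4]
ee_rot: [-0.0, 0.164, 0.987, 0.0]
force: [0.1, -0.3, 0.5]
grip_width: 0.201
grip_force: 24.6
[ 554.3 -169.4  245. ]
purple [298, 304, 52, 72, 3052] [323. 340.] cap [ 631.1 -196.5] collar [ 647.1 -202. ]
green [188, 238, 32, 29, 657] [203. 252.] cap [ 535.2 -256.9] collar [ 540.1 -269.4]
```

Purple is held. To the purple canister.

```bash
python3 -m jog '[{"delta_pos":[4,20,0],"angular":[0,0,0],"fingers":0},{"delta_pos":[13,68,0],"angular":[0,0,0],"fingers":0},{"delta_pos":[24,124,0],"angular":[0,0,0],"fingers":0},{"delta_pos":[35,182,0],"angular":[0,0,0],"fingers":0},{"delta_pos":[46,240,0],"angular":[0,0,0],"fingers":0},{"delta_pos":[57,298,0],"angular":[0,0,0],"fingers":0},{"delta_pos":[68,356,0],"angular":[0,0,0],"fingers":0},{"delta_pos":[78,410,0],"angular":[0,0,0],"fingers":0},{"delta_pos":[85,445,0],"angular":[0,0,0],"fingers":0},{"delta_pos":[87,456,0],"angular":[0,0,0],"fingers":0}]'; python3 -m jog '[{"delta_pos":[0,0,0],"angular":[0,0,0],"fingers":0},{"delta_pos":[0,0,0],"angular":[0,0,0],"fingers":0}]'; python3 col.py purple
```

```text
time_s: 23.8
eef_pos: [640.7, 289.5, 244.5]
ee_rot: [-0.001, 0.162, 0.987, -0.0]
force: [-0.4, 0.4, -0.1]
grip_width: 0.197
grip_force: 24.6
time_s: 24.05
eef_pos: [641.6, 285.4, 245.9]
ee_rot: [-0.0, 0.164, 0.986, -0.0]
force: [0.4, -0.1, -0.1]
grip_width: 0.2
grip_force: 24.6
[328. 229.] [68. 68.] [642.  288.4  73. ] go [0.3 3.1] [641.7 285.3 246. ]
[324. 340.] [55. 74.] [733.8 253.   73. ] go [ 92.1 -32.3] [641.7 285.3 246. ]
```

```bash
python3 -m jog '[{"delta_pos":[0,1.5,-10],"angular":[0,0,0],"fingers":0},{"delta_pos":[0,1.5,-35],"angular":[0,0,0],"fingers":0},{"delta_pos":[0,1.5,-60],"angular":[0,0,0],"fingers":0},{"delta_pos":[0,1.5,-85],"angular":[0,0,0],"fingers":0},{"delta_pos":[0,1.5,-110],"angular":[0,0,0],"fingers":0},{"delta_pos":[0,1.5,-130],"angular":[0,0,0],"fingers":0},{"delta_pos":[0,1.5,-140],"angular":[0,0,0],"fingers":0},{"delta_pos":[0,1.5,-145],"angular":[0,0,0],"fingers":0},{"delta_pos":[0,1.5,-147],"angular":[0,0,0],"fingers":0},{"delta_pos":[0,1.5,-147],"angular":[0,0,0],"fingers":0}]'; python3 -m jog '[{"delta_pos":[0,0,-1],"angular":[0,0,0],"fingers":0},{"delta_pos":[0,0,-2],"angular":[0,0,0],"fingers":0},{"delta_pos":[0,0,-2.5],"angular":[0,0,0],"fingers":0},{"delta_pos":[0,0,-2.5],"angular":[0,0,0],"fingers":0}]'
```

```text
time_s: 25.35
eef_pos: [641.8, 288.0, 99.3]
ee_rot: [0.0, 0.164, 0.987, 0.0]
force: [-0.5, 0.3, 0.1]
grip_width: 0.206
grip_force: 24.6
time_s: 25.85
eef_pos: [641.6, 288.0, 96.3]
ee_rot: [0.0, 0.164, 0.987, 0.0]
force: [-0.4, 0.1, 0.1]
grip_width: 0.204
grip_force: 24.6
```

```bash
python3 -m jog '[{"delta_pos":[0,0,-0.7],"angular":[0,0,0],"fingers":0},{"delta_pos":[0,0,-0.7],"angular":[0,0,0],"fingers":0}]'|grep -E "eef|force"; python3 -m jog '[{"delta_pos":[0,0,-0.6],"angular":[0,0,0],"fingers":0},{"delta_pos":[0,0,-0.6],"angular":[0,0,0],"fingers":0}]'|grep -E "eef|force"
```

```text
eef_pos: [641.8, 288.0, 96.1]
force: [-0.4, 0.3, 3.3]
grip_force: 24.9
eef_pos: [642.0, 288.0, 95.9]
force: [-0.2, -0.6, 6.2]
grip_force: 25.1
```

```bash
python3 -m jog '[{"delta_pos":[0,0,0.6],"angular":[0,0,0],"fingers":0},{"delta_pos":[0,0,0.6],"angular":[0,0,0],"fingers":0.3},{"delta_pos":[0,0,0.6],"angular":[0,0,0],"fingers":0.5},{"delta_pos":[0,0,0.6],"angular":[0,0,0],"fingers":0.8},{"delta_pos":[0,0,0.6],"angular":[0,0,0],"fingers":0.8},{"delta_pos":[0,0,0.6],"angular":[0,0,0],"fingers":0.8},{"delta_pos":[0,0,10],"angular":[0,0,0],"fingers":0.8},{"delta_pos":[0,0,20],"angular":[0,0,0],"fingers":0.8},{"delta_pos":[0,0,40],"angular":[0,0,0],"fingers":0.8}]'; python3 -m jog '[{"delta_pos":[0,0,40],"angular":[0,0,0],"fingers":0.8},{"delta_pos":[0,0,80],"angular":[0,0,0],"fingers":0.8},{"delta_pos":[0,0,110],"angular":[0,0,0],"fingers":0.45},{"delta_pos":[0,0,110],"angular":[0,0,0],"fingers":0.45},{"delta_pos":[0,0,110],"angular":[0,0,0],"fingers":0.45}]'; python3 caps.py w12.png
```

```text
time_s: 27.48
eef_pos: [641.4, 287.9, 135.6]
ee_rot: [-0.0, 0.164, 0.987, -0.0]
force: [0.5, 0.1, 0.2]
grip_width: 0.801
grip_force: 0.0
time_s: 28.1
eef_pos: [641.3, 287.8, 244.0]
ee_rot: [-0.001, 0.164, 0.987, -0.0]
force: [0.0, -0.1, -0.4]
grip_width: 0.445
grip_force: 0.0
[641.3 287.8 243.6]
red [97, 265, 76, 67, 3065] [133. 300.] cap [638.8 136.5] collar [645.7 116.5]
purple [290, 197, 71, 69, 2374] [323. 233.] cap [636.4 288.4] collar [643. 286.]
green [11, 19, 91, 87, 4224] [55. 62.] cap [475.6 162.5] collar [463.5 145.5]
yellow [144, 0, 79, 64, 1649] [183.  31.] cap [485.3 246.8] collar [474.4 239.7]
```

View pics/w12.png

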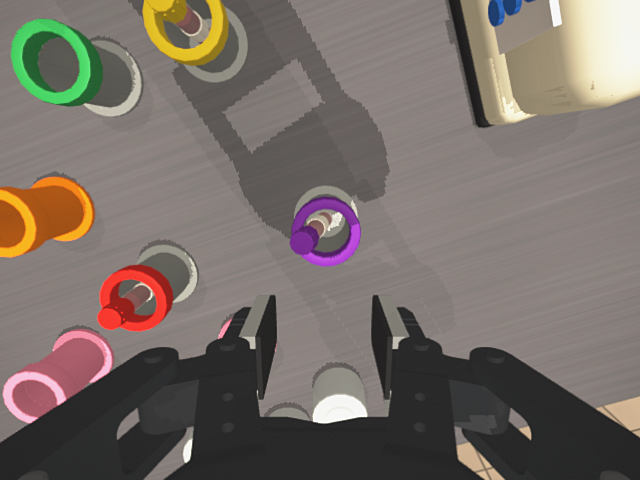

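The purple tube is in its canister, leaning slightly (cap 303,240), which is fine. Red and yellow still stand. Last, the green tube.

```bash
python3 -m jog '[{"delta_pos":[-10,-50,0],"angular":[0,0,0],"fingers":0.45},{"delta_pos":[-21,-110,0],"angular":[0,0,0],"fingers":0.45},{"delta_pos":[-33,-170,0],"angular":[0,0,0],"fingers":0.45},{"delta_pos":[-45,-230,0],"angular":[0,0,0],"fingers":0.45},{"delta_pos":[-57,-290,0],"angular":[0,0,0],"fingers":0.45},{"delta_pos":[-68,-350,0],"angular":[0,0,0],"fingers":0.45},{"delta_pos":[-80,-410,0],"angular":[0,0,0],"fingers":0.45},{"delta_pos":[-92,-470,0],"angular":[0,0,0],"fingers":0.45},{"delta_pos":[-102,-525,0],"angular":[0,0,0],"fingers":0.45},{"delta_pos":[-106,-544,0],"angular":[0,0,0],"fingers":0.45}]'; python3 -m jog '[{"delta_pos":[0,0,0],"angular":[0,0,0],"fingers":0.45},{"delta_pos":[0,0,0],"angular":[0,0,0],"fingers":0.45},{"delta_pos":[0,0,-40],"angular":[0,0,0],"fingers":0.45},{"delta_pos":[0,0,-72],"angular":[0,0,0],"fingers":0.45},{"delta_pos":[0,0,-72],"angular":[0,0,0],"fingers":0.45},{"delta_pos":[0,0,-72],"angular":[0,0,0],"fingers":0.45}]';python3 caps.py w13.png
```

```text
time_s: 29.4
eef_pos: [534.5, -258.5, 243.7]
ee_rot: [-0.001, 0.165, 0.986, 0.0]
force: [0.8, 0.6, 0.3]
grip_width: 0.446
grip_force: 0.0
time_s: 30.15
eef_pos: [536.4, -255.6, 174.6]
ee_rot: [0.001, 0.163, 0.987, -0.0]
force: [0.1, 0.4, 0.8]
grip_width: 0.45
grip_force: 0.0
[ 536.4 -255.8  174.8]
green [304, 248, 35, 40, 1068] [321. 268.] cap [ 534.9 -257.3] collar [ 544.5 -260.8]
```

```bash
python3 -m jog '[{"delta_pos":[-1.5,-1.5,-25],"angular":[0,0,0],"fingers":0.45},{"delta_pos":[-1.5,-1.5,-50],"angular":[0,0,0],"fingers":0.45},{"delta_pos":[-1.5,-1.5,-77],"angular":[0,0,0],"fingers":0.45},{"delta_pos":[-1.5,-1.5,-77],"angular":[0,0,0],"fingers":0.45},{"delta_pos":[-1.5,-1.5,-77],"angular":[0,0,0],"fingers":0.45},{"delta_pos":[-1.5,-1.5,-77],"angular":[0,0,0],"fingers":0},{"delta_pos":[-1.5,-1.5,-77],"angular":[0,0,0],"fingers":0},{"delta_pos":[-1.5,-1.5,-77],"angular":[0,0,0],"fingers":0},{"delta_pos":[-1.5,-1.5,-77],"angular":[0,0,0],"fingers":0}]' 25;  python3 -m jog '[{"delta_pos":[0,0,10],"angular":[0,0,0],"fingers":0},{"delta_pos":[0,0,35],"angular":[0,0,0],"fingers":0},{"delta_pos":[0,0,65],"angular":[0,0,0],"fingers":0},{"delta_pos":[0,0,95],"angular":[0,0,0],"fingers":0},{"delta_pos":[0,0,125],"angular":[0,0,0],"fingers":0},{"delta_pos":[0,0,145],"angular":[0,0,0],"fingers":0},{"delta_pos":[0,0,150],"angular":[0,0,0],"fingers":0},{"delta_pos":[0,0,150],"angular":[0,0,0],"fingers":0}]' 25; python3 caps.py w14.png
```

```text
time_s: 31.32
eef_pos: [534.6, -258.0, 97.2]
ee_rot: [0.001, 0.164, 0.987, -0.001]
force: [-0.5, -0.9, 5.7]
grip_width: 0.199
grip_force: 25.1
time_s: 32.33
eef_pos: [534.0, -257.4, 245.6]
ee_rot: [-0.0, 0.164, 0.987, 0.0]
force: [-0.0, -0.4, -0.5]
grip_width: 0.199
grip_force: 24.6
[ 533.9 -257.4  245.1]
green [298, 304, 52, 71, 3007] [324. 339.] cap [ 609.9 -284.1] collar [ 625.8 -289.6]
```

```bash
python3 -m jog '[{"delta_pos":[-3,20,0],"angular":[0,0,0],"fingers":0},{"delta_pos":[-11,65,0],"angular":[0,0,0],"fingers":0},{"delta_pos":[-20,115,0],"angular":[0,0,0],"fingers":0},{"delta_pos":[-29,165,0],"angular":[0,0,0],"fingers":0},{"delta_pos":[-38,215,0],"angular":[0,0,0],"fingers":0},{"delta_pos":[-47,265,0],"angular":[0,0,0],"fingers":0},{"delta_pos":[-56,315,0],"angular":[0,0,0],"fingers":0},{"delta_pos":[-64,362,0],"angular":[0,0,0],"fingers":0},{"delta_pos":[-69,392,0],"angular":[0,0,0],"fingers":0},{"delta_pos":[-71,402,0],"angular":[0,0,0],"fingers":0}]'; python3 -m jog '[{"delta_pos":[0,0,0],"angular":[0,0,0],"fingers":0},{"delta_pos":[0,0,0],"angular":[0,0,0],"fingers":0}]'; python3 col.py green
```

```text
time_s: 33.62
eef_pos: [462.5, 145.6, 245.3]
ee_rot: [-0.001, 0.163, 0.987, -0.0]
force: [-0.1, -0.9, 0.5]
grip_width: 0.2
grip_force: 24.6
time_s: 33.88
eef_pos: [463.4, 143.5, 245.8]
ee_rot: [-0.0, 0.164, 0.986, -0.0]
force: [-0.5, -0.6, -0.2]
grip_width: 0.198
grip_force: 24.6
[325. 228.] [68. 69.] [462.1 144.2  73. ] go [-1.3  0.7] [463.4 143.5 245.8]
[324. 339.] [54. 74.] [554.8 111.7  73. ] go [ 91.4 -31.8] [463.4 143.5 245.8]
```

```bash
python3 -m jog '[{"delta_pos":[-1,0,-10],"angular":[0,0,0],"fingers":0},{"delta_pos":[-1,0,-35],"angular":[0,0,0],"fingers":0},{"delta_pos":[-1,0,-60],"angular":[0,0,0],"fingers":0},{"delta_pos":[-1,0,-85],"angular":[0,0,0],"fingers":0},{"delta_pos":[-1,0,-110],"angular":[0,0,0],"fingers":0},{"delta_pos":[-1,0,-130],"angular":[0,0,0],"fingers":0},{"delta_pos":[-1,0,-140],"angular":[0,0,0],"fingers":0},{"delta_pos":[-1,0,-145],"angular":[0,0,0],"fingers":0},{"delta_pos":[-1,0,-147],"angular":[0,0,0],"fingers":0},{"delta_pos":[-1,0,-147],"angular":[0,0,0],"fingers":0}]'; python3 -m jog '[{"delta_pos":[0,0,-1],"angular":[0,0,0],"fingers":0},{"delta_pos":[0,0,-2],"angular":[0,0,0],"fingers":0},{"delta_pos":[0,0,-3],"angular":[0,0,0],"fingers":0},{"delta_pos":[0,0,-3],"angular":[0,0,0],"fingers":0}]'
```

```text
time_s: 35.17
eef_pos: [462.3, 144.4, 99.3]
ee_rot: [0.0, 0.164, 0.987, 0.0]
force: [0.6, 0.4, 0.0]
grip_width: 0.204
grip_force: 24.6
time_s: 35.67
eef_pos: [462.4, 144.4, 96.3]
ee_rot: [0.0, 0.164, 0.987, 0.0]
force: [0.4, -0.1, 3.5]
grip_width: 0.199
grip_force: 24.9
```

Contact. Releasing and rising clear, then moving off for the final look.

```bash
python3 -m jog '[{"delta_pos":[0,0,0],"angular":[0,0,0],"fingers":0.3},{"delta_pos":[0,0,0],"angular":[0,0,0],"fingers":0.5},{"delta_pos":[0,0,0],"angular":[0,0,0],"fingers":0.7},{"delta_pos":[0,0,0],"angular":[0,0,0],"fingers":0.7},{"delta_pos":[0,0,0],"angular":[0,0,0],"fingers":0.7},{"delta_pos":[0,0,10],"angular":[0,0,0],"fingers":0.7},{"delta_pos":[0,0,20],"angular":[0,0,0],"fingers":0.7},{"delta_pos":[0,0,40],"angular":[0,0,0],"fingers":0.7}]'; python3 -m jog '[{"delta_pos":[0,0,50],"angular":[0,0,0],"fingers":0.7},{"delta_pos":[0,0,110],"angular":[0,0,0],"fingers":0.7},{"delta_pos":[0,0,150],"angular":[0,0,0],"fingers":0.7},{"delta_pos":[-40,-50,150],"angular":[0,0,0],"fingers":0.7},{"delta_pos":[-80,-100,150],"angular":[0,0,0],"fingers":0.7},{"delta_pos":[-80,-150,150],"angular":[0,0,0],"fingers":0.7},{"delta_pos":[-80,-150,150],"angular":[0,0,0],"fingers":0.7},{"delta_pos":[-80,-150,150],"angular":[0,0,0],"fingers":0.7}]'; python3 -c "
from h import *
c=cap('scene','s2.png');cap('top','t2.png')"
```

```text
time_s: 36.67
eef_pos: [461.9, 144.4, 136.7]
ee_rot: [-0.0, 0.164, 0.987, -0.0]
force: [1.0, -0.0, 0.2]
grip_width: 0.703
grip_force: 0.0
time_s: 37.67
eef_pos: [382.1, -5.2, 286.4]
ee_rot: [0.0, 0.164, 0.986, 0.0]
force: [-0.6, 0.2, -0.1]
grip_width: 0.701
grip_force: 0.0
```

View pics/s2.png

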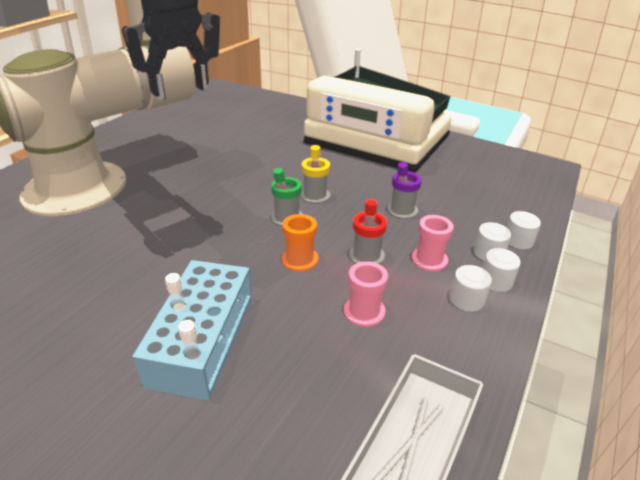

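View pics/t2.png

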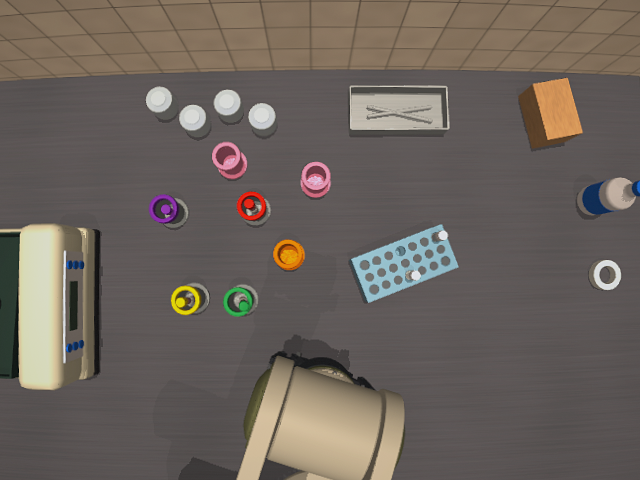

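All four tubes are in their matching canisters: red (371,215), purple (403,175), green (280,182) and yellow (315,158) in the scene view. The white-capped tubes are still in the rack and the arm is clear.

```bash
python3 -m jog '[{"delta_pos":[0,0,0],"angular":[0,0,0],"fingers":0.7},{"delta_pos":[0,0,0],"angular":[0,0,0],"fingers":0.7},{"delta_pos":[0,0,0],"angular":[0,0,0],"fingers":0.7},{"delta_pos":[0,0,0],"angular":[0,0,0],"fingers":0.7}]' >/dev/null; python3 -c "
from rig import ctrl
print(ctrl.finish_job())"
```

```text
the job is handed in; nothing more can be done
None
```

All four coloured tubes are standing cap up in their matching canisters, the two white-capped tubes are still in the rack, and the job was handed in at about 38 s; the hand-in returned no verdict.

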